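Ease the firmness slider of a sprung seat slat

ROBOT

A 7-joint arm with a two-finger parallel gripper is mounted at the origin on the work surface. World frame = base frame: x ahead of the robot, y to its left, z up, the work surface at z = 0. Lengths are in m, angles in rad, forces in N, time in s.
With the tool pointing down it reaches from about 0.4 to 0.85 m from the base axis. Payload 4.5 kg.
Tool frame: the origin (TCP) lies midway between the tips of the shut fingers; the grasp point (between the pads) lies 19 mm behind it; z points along the fingers, y is the direction in which the jaws open and shut (so a half turn about z gives the same grasp; the last joint's range is limited). The gripper opens to 88 mm and grips with 3 to 60 N. Pads are 18 mm wide; open, the fingers measure 123 mm over their backs; the gripper's body (75 mm by 187 mm) begins 45 mm behind the grasp point.
Start: joints at [-1.306, 0.689, -0.195, 1.565, 0.157, 0.902, -0.215], TCP at [0.143, 0.608, 0.239] pointing down, gripper open.
Joint ranges: [-3.01, 3.01], [-0.46, 2.08], [-1.47, 1.51], [0.13, 2.56], [-1, 4.14], [0.04, 2.09], [-2.66, 2.66]. Speed limits (rad/s): [2.57, 2.57, 3.14, 3.14, 3.14, 3.14, 3.14].

INTERFACE

Orientations are given as a unit quaternion [x, y, z, w].
In Python, from plant import r gives the robot as it stands. The module is installed in compiled form; this text tells all that it offers.
- The arm moves only by the tool carry_out, never from a script. Its argument "commands" is a list of rows, each a list of 6 numbers: the shift along the tool's x, y, z in m, then the turn, a rotation vector about the tool's x, y, z in degrees. In form: [[dx, dy, dz, wx, wy, wz], ...]. A call has 1 to 12 rows; each row is the pose to reach, as a shift and turn from the pose commanded when the call began, along the tool's axes at that moment; what a row does not reach only later rows make up. A row lasts 1/10 s, in which the tool goes at most 50 mm and 8.59 degrees, less where a joint would pass 70% of its speed; a pose out of reach is approached as far as the arm can. A call with a gripper value outside its range is refused whole. "fingers" is the closure in counts, from 0 (fully open) to 255 (shut), set as the call begins (left out, the last holds). The fingers move at their own pace and stop on an object; "grip_force" is the grip in N (left out, the last holds). Time passes only in rows, so rows that repeat a pose let the fingers close. It gives the time, the measured TCP pose, the force and the opening at its end, in the units of the state.
- r.get_state(): the state, without advancing time (a new reading comes with each control period).
- r.snapshot(name): name is "scene" or "side" or "wrist"; returns a dict with "img" (384x512x3 uint8, blue, green, red), "intrinsics" (3x3 intrinsics, pixels), "k1" (the pictures are not rectified: a ray, as slopes to the right and down, at radius r is drawn at 1 + k1 r^2 times it, then the intrinsics apply), "extrinsics" (4x4, takes a point from camera to world coordinates); the wrist camera has in their place "tool_from_camera" (4x4, takes a point from camera to tool coordinates, whose origin is the TCP and whose axes are the flange's). Camera axes: x right, y down, z forward; pixel columns grow to the right and rows downward; lengths in m; the calibration is good to about 2 mm. A picture is of the moment at which its call begins: read the wrist's pose just before it. There is no depth.
- r.finish_job(): hands the job in, once; it reports no verdict.
Trained networks look in a picture, given as the dict that the camera call returned (one of the last four; its "shot" number tells which), for a name from the list of things; names that differ only in an ending like _2 or _b are one class to them, and where a whole thing is asked for, a point or a joint stands for the part that bears it (a point fixed in the world has none). Each returns a list of dicts, best first, with "p" (0 to 1); they miss things now and then, are a little off and sometimes report something else, mostly with a low value. They report only what shows in the picture. A call takes as long as a camera call.
- r.spot_in(picture, label): "xyz" ([x, y, z] in m, in world coordinates, good to about 4 mm: the middle of the surface that is visible of it).
- r.spot_point(picture, label): "xyz" ([x, y, z] in m, in world coordinates, good to about 4 mm: a listed point, or the origin of a listed thing).
The state is a dict: "clock": time; "q": joint angles; "qd": joint speeds; "joint_torque": joint torques, N m; "tool_pos": TCP position; "eef_rot": TCP orientation; "contact_force": force on the tool from outside, world axes, zero at the start; "moment": the same for the moment, N m; "opening": opening from 0.0 (shut) to 1.0 (fully open).
Only numpy, scipy, OpenCV 4.12 (cv2) and the standard library are available. Lean on these libraries where they do the work, as an engineer would, in place of code of your own. Each camera call takes 0.05 s, during which the arm holds its last target.

TASK

The middle slat of the seat section, the one that carries the firmness slider, is set too hard. Press it at mid-span with a steady 10 N, within a newton, to feel how much it gives, then shift its slider along the slat until a check press with the same force at mid-span, held steady for half a second, makes it give 8 mm, one millimetre more or less. Never load this slat with more than 20 N, and finish with the slider left at that setting, the slat sprung back free and the other things on the bench undisturbed.

Things in the scene. Friction and masses are not known exactly. Their poses are not given: they have to be found in the camera images.
- seat: Fixed section of a beech lounge-seat frame. Origin on the bench under the middle of its upright back rail (50 mm thick along x, 260 mm long along y, 128 mm high). x runs along its three slats from the rail to their free ends, z up. The slats are 90 mm apart, tops 100 mm above the bench. The middle one (y = 0) is the sprung slat; the outer two are plain, rigid and not part of the job.
- slat_root (a point): Point at the mouth of the sprung slat's rubber holder, on the slat's top at mid-width, 35 mm in front of the seat's origin (x), 30 mm from the slat's pivot. From here the slat runs 260 mm to its free end. 20 mm below it a shorter stiff lower slat reaches 115 mm out from here.
- holdfast (a point): Top of the steel holdfast that holds the seat section's foot board (18 mm thick, behind the rail) on the bench: 135 mm high, 160 mm behind the seat's origin (x = -160 mm). Fixed; keep clear.
- slat: The sprung slat: beech, 53 mm wide, 8 mm thick, held at the rail only; it gives downwards about its pivot. Origin on its underside at the pivot, 92 mm above the bench; x along it. A linear spring: newtons at mid-span per mm of give = its own stiffness (0.15 to 0.95 N/mm, unseen, differs from slat to slat) + what the slider adds. At the start 10 N gives only some 3.6 to 6 mm.
- slat_mid (a point): Mid-span point of the sprung slat, on its upper face at mid-width, 160 mm from its pivot and 165 mm in front of the seat's origin (x); 100 mm above the bench when unloaded. It moves down with the slat. Press here, with the shut fingertips.
- slider (a joint): Position of the firmness slider along the sprung slat in m: 0 against the rubber holder, growing towards the free end, to 0.075; its centre is 45 mm + this from the slat's pivot. Some 4 N of friction holds it. Its rubber props the slat: nearer the rail is softer. It adds 3.3 N/mm x (distance from pivot / 160 mm) squared at mid-span. The setting sought, unseen, lies between 0 and 0.055.
- slider_fin (a point): Centre of the slider's thumb ridge, about 121 mm above the bench. The slider is a grey plastic frame round both slats, 26 mm long (along them), 63 mm wide, its top 111 mm above the bench. On the middle of the top stands the ridge: 26 mm along the slat, 14 mm thick across it, 22 mm high. Pinch it from above, a finger on either side across the slat, and slide; it sits where slider says.
- spare_slider: A loose spare slider of the same kind, 26 x 63 x 82 mm, standing on the bench beside the seat section; bystander, leave it lying; origin under its middle
- chisel: Carving chisel with wooden handle, 270 mm long, lying on the bench beside the seat section; bystander, leave it lying; origin under its middle
- knife: Marking knife, 140 mm long, lying on the foot board behind the rail; bystander, leave it lying; origin under its middle
- ear_defenders: Ear defenders, two cups 88 mm across and a headband, 240 x 190 mm, 42 mm high; bystander, leave it lying; origin under the middle between the cups
- mallet: Wooden mallet, head 75 x 150 x 62 mm, handle along x; bystander, leave it lying; origin under the handle
- batten: Dark wooden batten 300 x 45 x 22 mm; bystander, leave it lying; origin under its middle
- offcut: Beech offcut 130 x 70 x 28 mm; bystander, leave it lying; origin under its middle

How it is judged:
On the way, in this order (a step that is already met when the one before it is completed fails the run):
1. the sprung slat is pressed at its mid-span with 10 N, within 1 N (contact force between the fingers and slat between 9 and 11 N and horizontal distance between the grasp point and slat_mid below 0.025 m), for 0.2 s.
2. after the slider has been shifted, a steady check press at mid-span with 10 N, within 1 N, finds the slat giving 7 to 9 mm (all of step 1 and z of slat_mid in the frame of seat between 0.091 and 0.093 m), for 0.5 s.
At the end, for the whole second after the job is handed in: The sprung slat has been checked with a steady 10 N press (within 1 N, 25 mm of mid-span) and gave 8 mm within 1 mm; then it is let go and back within 1.5 mm of its resting height, the slider stands still at its new setting (joint below 0.058) (z of slat_mid in the frame of seat above 0.0985 m and velocity of joint slider between -0.003 and 0.003 m/s and value of joint slider below 0.058 m and angular speed of slat below 0.05 rad/s); the robot touches nothing.
It fails at once if the sprung slat is loaded with more than 20 N (contact force between the fingers and slat above 20 N).
It fails at once if another thing on the bench is shifted by more than 30 mm (distance of any of spare_slider, chisel, knife, ear_defenders, mallet, batten, offcut from where it was at the start of the episode above 0.03 m).
It also fails if it takes over 58 s, if anything falls off the work surface, if the arm or the gripper's body presses on something with over 40 N, if the wrist force passes 120 N, or if a joint passes its speed limit or range.

## Working session

There is one attempt and no reset: what is moved stays moved. The work goes in short steps, Python scripts to look and compute and a tool call to move; the robot and the scene stay as the last step left them, time stands still between calls to the robot, and variables do not carry over. Pictures are saved under pics/ and viewed, and the job is handed in when it is done.

Besides the shell and the picture viewer there is one more tool, called after ">>>" as a command line: name --pt "numbers of a row" for each row, then --argument value for the rest. carry_out: Moves the arm, as the interface text tells. Its arguments: {"type":"object","properties":{"commands":{"type":"array","items":{"type":"array","items":{"type":"number"}}},"fingers":{"type":"number"},"grip_force":{"type":"number"}},"required":["commands"]}

```bash
mkdir -p pics; cat > h.py <<'E'
import numpy as np, cv2
from scipy.spatial.transform import Rotation as R
from plant import r
def save(p,n): cv2.imwrite(f'pics/{n}.png',p['img'])
def st():
    s=r.get_state(); print('t',round(s['clock'],2),'tcp',np.round(s['tool_pos'],4),'q',np.round(s['eef_rot'],4),'F',np.round(s['contact_force'],2),'M',np.round(s['moment'],2),'op',round(s['opening'],3)); return s
def proj(p,X,s=None):
    T=np.array(p['extrinsics']) if 'extrinsics' in p else None
    if T is None:
        W=np.eye(4);W[:3,:3]=R.from_quat(s['eef_rot']).as_matrix();W[:3,3]=s['tool_pos'];T=W@np.array(p['tool_from_camera'])
    c=np.linalg.inv(T)@np.append(X,1); a=c[:2]/c[2]; a=a*(1+p['k1']*(a@a)); K=np.array(p['intrinsics']); return (K@np.append(a,1))[:2]
E
python3 - <<'E'
from h import *
s=st(); print(R.from_quat(s['eef_rot']).as_matrix().round(3))
for n in ['scene','side','wrist']:
    p=r.snapshot(n); save(p,n+'0')
    for l in ['seat','slat_root','slat_mid','slider_fin','holdfast']:
        print(n,l,[(np.round(d['xyz'],4),round(d['p'],2)) for d in r.spot_point(p,l)[:2]])
print(st()['clock'])
E
```

```text
t 0.0 tcp [0.1429 0.6078 0.2379] q [ 1.151e-01  9.934e-01 -9.000e-04 -0.000e+00] F [-1.    0.29 -0.33] M [-0.06  0.01 -0.06] op 0.999
[[-0.973  0.229 -0.   ]
 [ 0.229  0.973 -0.002]
 [-0.    -0.002 -1.   ]]
scene seat [(array([ 5.07e-01, -2.17e-02,  2.00e-04]), 0.57)]
scene slat_root [(array([0.5026, 0.0126, 0.1008]), 0.62), (array([0.4863, 0.0891, 0.1176]), 0.29)]
scene slat_mid [(array([0.4782, 0.1372, 0.1005]), 0.81)]
scene slider_fin []
scene holdfast [(array([ 0.5424, -0.1809,  0.1338]), 0.78)]
side seat [(array([ 0.5087, -0.0207, -0.0022]), 0.76)]
side slat_root [(array([0.5042, 0.0127, 0.1   ]), 0.62)]
side slat_mid [(array([0.4777, 0.1422, 0.099 ]), 0.62)]
side slider_fin [(array([0.4825, 0.0884, 0.1212]), 0.75), (array([ 0.5071, -0.0192, -0.0044]), 0.57)]
side holdfast [(array([ 0.54  , -0.1774,  0.1345]), 0.72)]
wrist seat []
wrist slat_root []
wrist slat_mid []
wrist slider_fin []
wrist holdfast []
t 0.9 tcp [0.1429 0.6085 0.2387] q [ 0.1151  0.9934  0.     -0.    ] F [-0.36 -0.65  0.7 ] M [ 0.06 -0.03 -0.01] op 1.002
0.9
```

View pics/scene0.png

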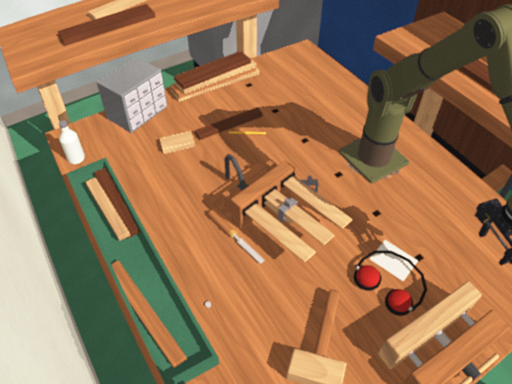

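View pics/side0.png

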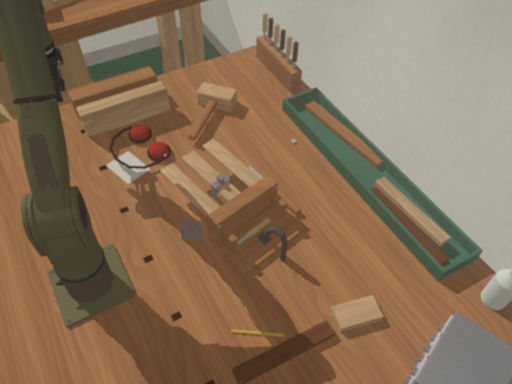

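```bash
python3 - <<'E'
from h import *
# seat axis fit
pts={'root':(.035,[(.5026,.0126),(.5042,.0127)]),'mid':(.165,[(.4782,.1372),(.4777,.1422)]),'hold':(-.16,[(.5424,-.1809),(.540,-.1774)]),'seat':(0,[(.507,-.0217),(.5087,-.0207)])}
A=[];b=[]
for k,(x,l) in pts.items():
    for p in l: A.append([1,x]);b.append(p)
c,res,_,_=np.linalg.lstsq(np.array(A),np.array(b),rcond=None)
print(c,np.linalg.norm(c[1]),np.degrees(np.arctan2(c[1][1],c[1][0])))
print((np.array(A)@c-np.array(b)).round(4))
u=c[1]/np.linalg.norm(c[1]); print('mid',c[0]+.165*u, 'fin', c[0]+0.1*u, 'fin s', (np.array([.4825,.0884])-c[0])@u-.05)
E
```

```text
[[ 0.50954133 -0.02181123]
 [-0.19413327  0.98112302]] 1.0001450427414902 101.19245180501333
[[ 0.0001 -0.0001]
 [-0.0015 -0.0002]
 [-0.0007  0.0029]
 [-0.0002 -0.0021]
 [-0.0018  0.0021]
 [ 0.0006 -0.0014]
 [ 0.0025 -0.0001]
 [ 0.0008 -0.0011]]
mid [0.47751399 0.14005059] fin [0.49013082 0.07628684] fin s 0.0633639547185594
```

The scene picture shows the seat with its slats at about (290,215) and the grey slider at (288,207). The side picture shows the slider at (218,185) and the holdfast at (275,240), behind the rail. The fitted points agree within 3 mm: the slat axis lies at 101.2° and mid-span at (0.4775, 0.140). I'll move above mid-span, turned so the jaws lie across the slat, with the fingers shut.

>>> carry_out --pt "-0.036 -0.0316 0.003 0 0 5.5" --pt "-0.072 -0.0632 0.006 0 0 11" --pt "-0.108 -0.0948 0.009 0 0 16.5" --pt "-0.144 -0.1264 0.012 0 0 22" --pt "-0.18 -0.158 0.015 0 0 27.5" --pt "-0.2165 -0.1896 0.018 0 0 33" --pt "-0.2525 -0.2212 0.021 0 0 38.5" --pt "-0.2885 -0.2528 0.024 0 0 44" --pt "-0.3245 -0.2844 0.027 0 0 49.5" --pt "-0.3605 -0.316 0.03 0 0 55" --pt "-0.397 -0.3476 0.035 0 0 60.5" --pt "-0.4329 -0.3792 0.04 0 0 65.5" --fingers 255 --grip_force 20

```text
clock: 2.1
tool_pos: [0.4789, 0.1388, 0.1988]
eef_rot: [0.636, 0.772, 0.001, 0.0]
contact_force: [0.8, 0.8, -0.3]
opening: 0.003
```

```bash
python3 - <<'E'
from h import *
for i in range(2):
    s=st(); p=r.snapshot('wrist'); 
    for l in ['slat_root','slat_mid','slider_fin','seat']:
        print(l,[(np.round(d['xyz'],4),round(d['p'],2)) for d in r.spot_point(p,l)[:2]])
save(p,'wrist1')
p=r.snapshot('scene'); save(p,'scene1')
p=r.snapshot('side')
for l in ['slat_root','slat_mid','slider_fin']:
        print(l,[(np.round(d['xyz'],4),round(d['p'],2)) for d in r.spot_point(p,l)[:2]])
s=st();print(R.from_quat(s['eef_rot']).as_matrix().round(3))
F=[]
for i in range(8): F.append(r.get_state()['contact_force']); r.snapshot('wrist')
print(np.mean(F,0),np.std(F,0))
E
```

```text
t 2.1 tcp [0.4789 0.1388 0.1988] q [6.356e-01 7.720e-01 6.000e-04 2.000e-04] F [ 0.82  0.79 -0.3 ] M [-0.07  0.04  0.07] op 0.003
slat_root [(array([0.5018, 0.0146, 0.0999]), 0.65)]
slat_mid [(array([0.4732, 0.1443, 0.1033]), 0.57)]
slider_fin []
seat [(array([ 0.5013, -0.0253, -0.0062]), 0.81)]
t 2.35 tcp [0.4773 0.141  0.1987] q [ 6.338e-01  7.735e-01  2.000e-04 -5.000e-04] F [0.12 0.88 0.99] M [-0.03  0.05  0.  ] op 0.004
slat_root [(array([0.4994, 0.0126, 0.0983]), 0.66)]
slat_mid [(array([0.4689, 0.1414, 0.1022]), 0.78)]
slider_fin []
seat [(array([ 5.023e-01, -2.400e-02, -5.000e-04]), 0.93)]
slat_root [(array([0.5032, 0.0121, 0.0984]), 0.86)]
slat_mid [(array([0.4755, 0.1405, 0.0971]), 0.77)]
slider_fin [(array([0.4835, 0.0869, 0.1251]), 0.67)]
t 2.85 tcp [0.4775 0.1406 0.1988] q [ 6.339e-01  7.734e-01  1.000e-04 -0.000e+00] F [ 0.01  0.28 -0.48] M [-0.09  0.03 -0.02] op 0.005
[[-0.196  0.981  0.   ]
 [ 0.981  0.196  0.   ]
 [ 0.     0.    -1.   ]]
[-0.25285036  0.30393217 -0.13309123] [0.52284677 0.35454751 0.33566459]
```

View pics/wrist1.png

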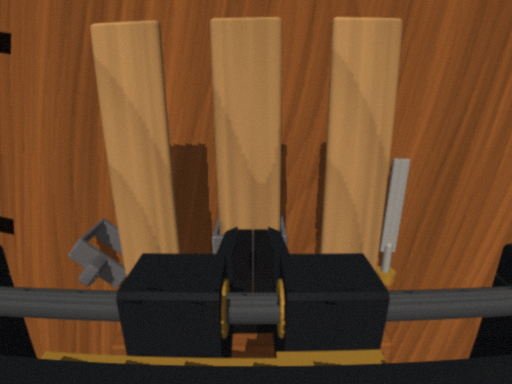

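The wrist picture shows the shut fingertips at about (252,230), centred on the middle slat (columns 215–283). The slider's sides show just behind them, near row 240. I'll go down to just above the slat.

>>> carry_out --pt "0 -0.001 0.03 0 0 0" --pt "0 -0.001 0.06 0 0 0" --pt "0 -0.001 0.085 0 0 0" --pt "0 -0.001 0.093 0 0 0" --pt "0 -0.001 0.095 0 0 0" --pt "0 -0.001 0.095 0 0 0"

```text
clock: 3.85
tool_pos: [0.4771, 0.1402, 0.1042]
eef_rot: [0.634, 0.773, 0.0, 0.0]
contact_force: [-0.8, -0.3, -0.0]
opening: 0.007
```

```bash
cat >> h.py <<'E'
def avg(n=8,cam='side'):
    F=[];P=[];M=[]
    for i in range(n):
        s=r.get_state();F.append(s['contact_force']);P.append(s['tool_pos']);M.append(s['moment']);p=r.snapshot(cam)
    s=r.get_state()
    print('t',round(s['clock'],2),'F',np.round(np.mean(F,0),2),'sd',np.round(np.std(F,0),2),'P',np.round(np.mean(P,0),5),'sdz',np.round(np.std(P,0)[2],5),'Fz',np.round([f[2] for f in F],1)); return p
E
python3 - <<'E'
from h import *
p=avg(5); save(p,'side2')
p=avg(1,'scene');save(p,'scene2')
E
```

```text
t 4.1 F [-0.64 -0.02  0.08] sd [0.34 0.27 0.09] P [0.47732 0.14028 0.1046 ] sdz 0.0002 Fz [-0.   0.2  0.1 -0.   0.2]
t 4.15 F [-0.01  0.41 -0.21] sd [0. 0. 0.] P [0.47719 0.14027 0.10454] sdz 0.0 Fz [-0.2]
```

>>> carry_out --pt "0 0 0.002 0 0 0" --pt "0 0 0.004 0 0 0" --pt "0 0 0.0055 0 0 0" --pt "0 0 0.0055 0 0 0"

```text
clock: 4.55
tool_pos: [0.4768, 0.1403, 0.0983]
eef_rot: [0.634, 0.773, 0.0, 0.0]
contact_force: [0.4, 0.5, 3.9]
opening: 0.007
```

```bash
python3 - <<'E'
from h import *
p=avg(6)
E
```

```text
t 4.85 F [-0.19  0.38  4.55] sd [0.41 0.45 0.79] P [0.47682 0.14027 0.09836] sdz 3e-05 Fz [3.9 5.  3.4 4.1 5.8 5. ]
```

>>> carry_out --pt "0 0 0.0005 0 0 0" --pt "0 0 0.001 0 0 0" --pt "0 0 0.0015 0 0 0" --pt "0 0 0.0015 0 0 0"

```text
clock: 5.25
tool_pos: [0.4768, 0.1403, 0.097]
eef_rot: [0.634, 0.773, 0.0, 0.0]
contact_force: [-0.4, -0.1, 7.5]
opening: 0.004
```

```bash
python3 - <<'E'
from h import *
p=avg(8)
E
```

```text
t 5.65 F [-0.53  0.78  7.23] sd [0.54 0.49 0.48] P [0.47682 0.14031 0.09703] sdz 2e-05 Fz [7.5 6.8 7.3 6.8 6.8 6.8 7.8 8. ]
```

>>> carry_out --pt "0 0 0.0005 0 0 0" --pt "0 0 0.001 0 0 0" --pt "0 0 0.0015 0 0 0" --pt "0 0 0.0015 0 0 0"

```text
clock: 6.05
tool_pos: [0.4768, 0.1404, 0.0957]
eef_rot: [0.634, 0.773, 0.0, 0.0]
contact_force: [-0.3, 0.7, 10.4]
opening: 0.006
```

```bash
python3 - <<'E'
from h import *
p=avg(16)
E
```

```text
t 6.85 F [-0.99  0.66 10.32] sd [0.51 0.49 0.4 ] P [0.47682 0.14034 0.09578] sdz 1e-05 Fz [10.4 10.4 10.7 10.4  9.8 10.4 10.2 10.4 10.7 10.9 10.3 10.1  9.1 10.4
 10.2 10.7]
```

Step 1's press held at about 10.3 N. The slope is about 2.2 N/mm, so 10 N gives roughly 4.5 mm. I'll rise, then back off towards the rail so the wrist camera can see the slider.

>>> carry_out --pt "0 0 -0.01 0 0 0" --pt "0 0 -0.04 0 0 0" --pt "0 0 -0.075 0 0 0" --pt "-0.01 0 -0.105 0 0 0" --pt "-0.04 0 -0.115 0 0 0" --pt "-0.075 0 -0.115 0 0 0" --pt "-0.1 0 -0.115 0 0 0" --pt "-0.11 0 -0.115 0 0 0" --pt "-0.11 0 -0.115 0 0 0" --fingers 100

```text
clock: 7.75
tool_pos: [0.498, 0.0309, 0.2101]
eef_rot: [0.635, 0.772, -0.0, -0.0]
contact_force: [1.1, -0.7, -0.3]
opening: 0.609
```

```bash
python3 - <<'E'
from h import *
for i in range(2):
    s=st(); p=r.snapshot('wrist'); 
    for l in ['slat_root','slat_mid','slider_fin','seat']:
        print(l,[(np.round(d['xyz'],4),round(d['p'],2)) for d in r.spot_point(p,l)[:2]])
save(p,'wrist3')
E
```

```text
t 7.75 tcp [0.498  0.0309 0.2101] q [ 6.353e-01  7.723e-01 -4.000e-04 -1.000e-04] F [ 1.09 -0.66 -0.26] M [-0.02  0.04 -0.  ] op 0.609
slat_root [(array([0.5002, 0.0123, 0.0988]), 0.6)]
slat_mid [(array([0.4729, 0.1408, 0.101 ]), 0.66)]
slider_fin [(array([0.4827, 0.0932, 0.1254]), 0.68)]
seat [(array([ 0.5061, -0.0221, -0.0054]), 0.95), (array([ 0.6647,  0.0464, -0.0023]), 0.51)]
t 8.0 tcp [0.4979 0.034  0.21  ] q [ 6.331e-01  7.740e-01  2.000e-04 -5.000e-04] F [-0.45 -0.53  0.2 ] M [-0.05  0.08  0.02] op 0.609
slat_root [(array([0.4963, 0.0121, 0.1008]), 0.81)]
slat_mid [(array([0.4675, 0.1466, 0.1018]), 0.93)]
slider_fin [(array([0.4903, 0.0914, 0.1261]), 0.98)]
seat [(array([ 0.5046, -0.0249, -0.004 ]), 0.94)]
```

View pics/wrist3.png

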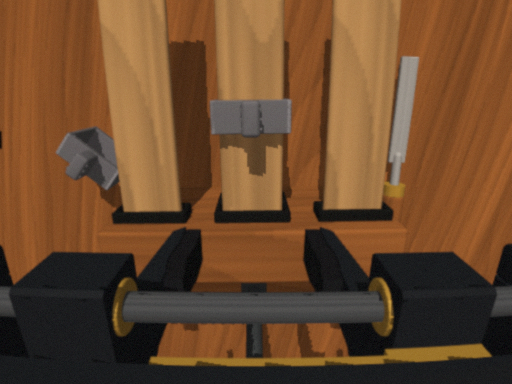

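The picture shows the grey slider at columns 210–291, rows 100–134. Its ridge is at about (251,118), the holder mouth at row ~197, and both open fingers are below. I'll back-project these pixels.

```bash
cat >> h.py <<'E'
def back(p,uv,z,s):
    W=np.eye(4);W[:3,:3]=R.from_quat(s['eef_rot']).as_matrix();W[:3,3]=s['tool_pos']
    T=W@np.array(p['tool_from_camera']) if 'tool_from_camera' in p else np.array(p['extrinsics'])
    K=np.array(p['intrinsics']); a=np.array([(uv[0]-K[0,2])/K[0,0],(uv[1]-K[1,2])/K[1,1]]);b=a.copy()
    for _ in range(20): b=a/(1+p['k1']*(b@b))
    d=T[:3,:3]@np.append(b,1); t=(z-T[2,3])/d[2]; return T[:3,3]+t*d
C0=np.array([0.50954,-0.02181]);U=np.array([-.1941,.981]);V=np.array([.981,.1941])
def sl(X): return np.round(((X[:2]-C0)@U,(X[:2]-C0)@V),4)
E
python3 - <<'E'
from h import *
s=st(); p=r.snapshot('wrist'); save(p,'wrist4')
im=cv2.resize(p['img'][80:240,180:320],None,fx=5,fy=5,interpolation=cv2.INTER_CUBIC)[:600]; cv2.imwrite('pics/w4c.png',im)
for uv,z in [((210,100),.111),((291,100),.111),((211,133),.111),((291,134),.111),((241,100),.133),((260,100),.133),((216,197),.1),((290,197),.1),((224,60),.1),((282,60),.1)]:
    X=back(p,uv,z,s); print(uv,np.round(X,4),sl(X))
print('tcp',sl(s['tool_pos']))
E
```

```text
t 8.25 tcp [0.4981 0.0327 0.2102] q [ 6.339e-01  7.734e-01  1.000e-04 -1.000e-04] F [-0.47 -0.41  0.35] M [-0.03  0.05  0.01] op 0.61
(210, 100) [0.452  0.0956 0.111 ] [ 0.1264 -0.0336]
(291, 100) [0.5127 0.1078 0.111 ] [0.1265 0.0282]
(211, 133) [0.4568 0.0709 0.111 ] [ 0.1012 -0.0337]
(291, 134) [0.5186 0.0825 0.111 ] [0.1005 0.0291]
(241, 100) [0.4759 0.1009 0.133 ] [ 0.1269 -0.0092]
(260, 100) [0.4888 0.1035 0.133 ] [0.127 0.004]
(216, 197) [0.4688 0.0152 0.1   ] [ 0.0442 -0.0328]
(290, 197) [0.532  0.0279 0.1   ] [0.0444 0.0317]
(224, 60) [0.4563 0.127  0.1   ] [ 0.1563 -0.0233]
(282, 60) [0.5003 0.1358 0.1   ] [0.1564 0.0216]
tcp [ 0.0557 -0.0006]
```

View pics/w4c.png

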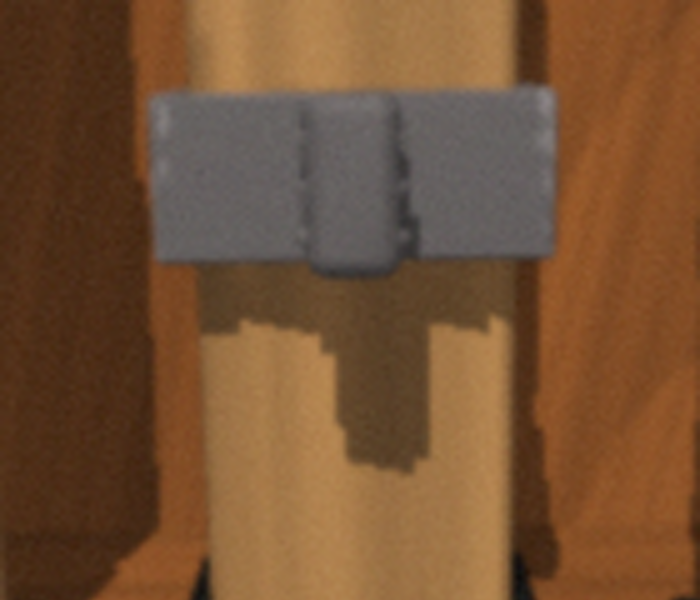

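Slider centre is 113.7 mm from the seat origin, so s ≈ 0.0635, and it sits 2 mm off my axis line. I'll move over the ridge and down.

>>> carry_out --pt "0.025 -0.001 0.01 0 0 0" --pt "0.05 -0.0015 0.03 0 0 0" --pt "0.058 -0.0015 0.055 0 0 0" --pt "0.058 -0.0015 0.08 0 0 0" --pt "0.058 -0.0015 0.092 0 0 0" --pt "0.058 -0.0015 0.0952 0 0 0" --pt "0.058 -0.0015 0.0952 0 0 0"

```text
clock: 9.0
tool_pos: [0.4856, 0.0885, 0.1151]
eef_rot: [0.634, 0.773, -0.0, 0.0]
contact_force: [-0.1, 0.4, 0.4]
opening: 0.607
```

```bash
python3 - <<'E'
from h import *
s=st();print(sl(s['tool_pos'])); p=r.snapshot('wrist'); save(p,'wrist5'); p=r.snapshot('side');save(p,'side5'); print(p['intrinsics'])
E
```

```text
t 9.0 tcp [0.4856 0.0885 0.1151] q [ 6.345e-01  7.729e-01 -1.000e-04  0.000e+00] F [-0.05  0.39  0.42] M [-0.08  0.06  0.03] op 0.607
[ 0.1128 -0.0021]
[[477.46438239   0.         251.72700381]
 [  0.         477.46438239 193.1719128 ]
 [  0.           0.           1.        ]]
```

View pics/wrist5.png

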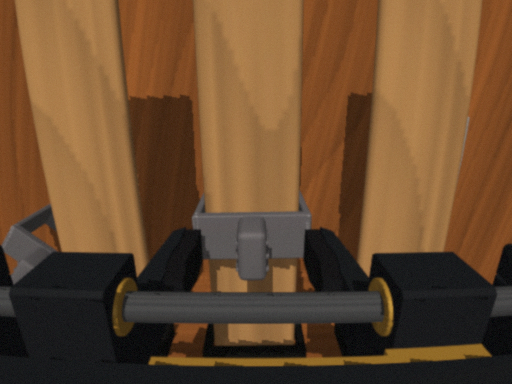

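The ridge at (252,250) is midway between the fingers, at columns 190 and 315. I'll close gently.

>>> carry_out --pt "0 0 0 0 0 0" --pt "0 0 0 0 0 0" --pt "0 0 0 0 0 0" --pt "0 0 0 0 0 0" --pt "0 0 0 0 0 0" --pt "0 0 0 0 0 0" --fingers 255 --grip_force 15

```text
clock: 9.7
tool_pos: [0.4852, 0.0888, 0.1151]
eef_rot: [0.634, 0.773, -0.0, -0.0]
contact_force: [0.7, -0.5, 1.9]
opening: 0.161
```

```bash
python3 - <<'E'
from h import *
s=st();print(sl(s['tool_pos']),s['opening']*88)
E
```

```text
t 9.7 tcp [0.4852 0.0888 0.1151] q [ 6.340e-01  7.734e-01 -1.000e-04 -1.000e-04] F [ 0.68 -0.48  1.87] M [-0.08  0.07  0.16] op 0.161
[ 0.1132 -0.0024] 14.158601394816166
```

Gripped at a 14.2 mm opening, which matches the ridge. I'll slide 51 mm towards the rail, to s ≈ 0.012.

>>> carry_out --pt "-0.003 0 0 0 0 0" --pt "-0.009 0 0 0 0 0" --pt "-0.015 0 0 0 0 0" --pt "-0.021 0 0 0 0 0" --pt "-0.027 0 0 0 0 0" --pt "-0.033 0 0 0 0 0" --pt "-0.039 0 0 0 0 0" --pt "-0.045 0 0 0 0 0" --pt "-0.049 0 0 0 0 0" --pt "-0.051 0 0 0 0 0" --pt "-0.051 0 0 0 0 0" --pt "-0.051 0 0 0 0 0"

```text
clock: 10.9
tool_pos: [0.4961, 0.038, 0.1151]
eef_rot: [0.635, 0.773, 0.0, 0.001]
contact_force: [1.3, 1.1, 0.5]
opening: 0.156
```

```bash
python3 - <<'E'
from h import *
s=st();print(sl(s['tool_pos']),s['opening']*88)
p=r.snapshot('wrist'); save(p,'wrist6')
E
```

```text
t 10.9 tcp [0.4961 0.038  0.1151] q [6.346e-01 7.729e-01 1.000e-04 8.000e-04] F [1.3  1.08 0.51] M [ 0.22 -0.4   0.16] op 0.156
[ 0.0613 -0.0016] 13.757793344670835
```

View pics/wrist6.png

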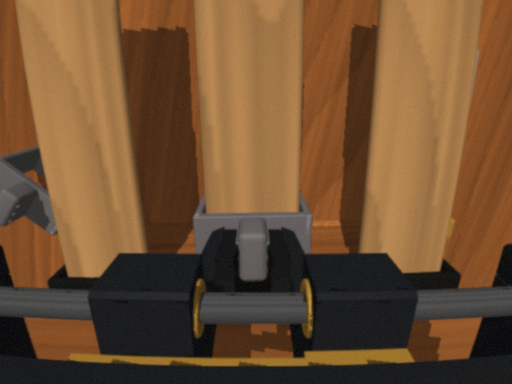

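The slider moved with the fingers: the ridge sits at the same image spot, (252,248). I'll release and rise.

>>> carry_out --pt "0 0 0 0 0 0" --pt "0 0 0 0 0 0" --pt "0 0 0 0 0 0" --pt "0 0 0 0 0 0" --pt "0 0 -0.01 0 0 0" --pt "0 0 -0.035 0 0 0" --pt "0 0 -0.06 0 0 0" --pt "0 0 -0.06 0 0 0" --fingers 120

```text
clock: 11.75
tool_pos: [0.4972, 0.0389, 0.1781]
eef_rot: [0.634, 0.773, 0.002, 0.002]
contact_force: [-0.6, 0.6, 0.5]
opening: 0.532
```

```bash
python3 - <<'E'
from h import *
r.snapshot('side')
s=st();print(sl(s['tool_pos']),s['opening']*88)
p=r.snapshot('wrist'); save(p,'wrist7')
E
```

```text
t 11.8 tcp [0.4963 0.0388 0.1767] q [0.6343 0.7731 0.0014 0.0012] F [0.3  0.53 0.01] M [-0.08  0.05  0.02] op 0.534
[ 0.0621 -0.0012] 46.9717026448364
```

View pics/wrist7.png

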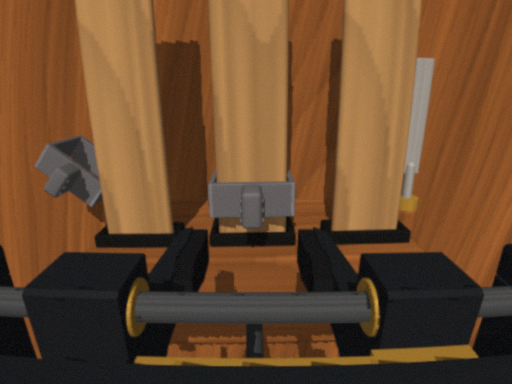

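The slider now stands at rows 180–217, close to the holder but with a gap. Next I'll move to mid-span with the fingers shut and go down.

>>> carry_out --pt "0.03 0.001 0 0 0 0" --pt "0.065 0.001 0 0 0 0" --pt "0.095 0.001 0 0 0 0" --pt "0.103 0.001 0.005 0 0 0" --pt "0.103 0.001 0.03 0 0 0" --pt "0.103 0.001 0.055 0 0 0" --pt "0.103 0.001 0.067 0 0 0" --pt "0.103 0.001 0.071 0 0 0" --pt "0.103 0.001 0.071 0 0 0" --pt "0.103 0.001 0.071 0 0 0" --fingers 255 --grip_force 20

```text
clock: 12.85
tool_pos: [0.4767, 0.1398, 0.1046]
eef_rot: [0.634, 0.773, 0.0, 0.0]
contact_force: [0.9, 0.4, 0.3]
opening: 0.008
```

```bash
python3 - <<'E'
from h import *
avg(8);s=st();print(sl(s['tool_pos']))
E
```

```text
t 13.25 F [-0.08  0.22  0.06] sd [0.6  0.29 0.46] P [0.47662 0.14002 0.10464] sdz 0.00014 Fz [ 0.3 -0.1 -0.2  0.5  0.6 -0.7  0.5 -0.5]
t 13.25 tcp [0.4763 0.1401 0.1043] q [6.342e-01 7.732e-01 3.000e-04 1.000e-04] F [-0.17  0.88 -0.29] M [-0.08 -0.01 -0.  ] op 0.005
[ 0.1653 -0.0012]
```

Zero-load force is 0.06 N. Now I'll press in steps.

>>> carry_out --pt "0 0 0.002 0 0 0" --pt "0 0 0.004 0 0 0" --pt "0 0 0.006 0 0 0" --pt "0 0 0.007 0 0 0" --pt "0 0 0.008 0 0 0" --pt "0 0 0.008 0 0 0" --pt "0 0 0.008 0 0 0"

```text
clock: 13.95
tool_pos: [0.4762, 0.1402, 0.0962]
eef_rot: [0.634, 0.773, 0.0, -0.0]
contact_force: [-1.3, 0.9, 4.6]
opening: 0.005
```

```bash
python3 - <<'E'
from h import *
avg(10)
E
```

```text
t 14.45 F [-0.51  1.09  4.86] sd [0.53 0.46 0.42] P [0.47622 0.14019 0.0961 ] sdz 4e-05 Fz [4.6 5.4 4.8 4.8 5.8 4.6 4.7 4.8 4.3 4.8]
```

>>> carry_out --pt "0 0 0.001 0 0 0" --pt "0 0 0.002 0 0 0" --pt "0 0 0.003 0 0 0" --pt "0 0 0.004 0 0 0" --pt "0 0 0.004 0 0 0"

```text
clock: 14.95
tool_pos: [0.4762, 0.1402, 0.0923]
eef_rot: [0.634, 0.773, 0.0, -0.0]
contact_force: [-1.5, 1.5, 9.6]
opening: 0.005
```

```bash
python3 - <<'E'
from h import *
avg(16)
E
```

```text
t 15.75 F [-1.48  1.57  8.87] sd [0.52 0.47 0.58] P [0.47621 0.14023 0.09235] sdz 3e-05 Fz [9.6 9.4 7.9 8.  8.9 9.4 8.1 9.7 9.4 8.6 8.6 8.8 9.3 8.  9.1 9. ]
```

```bash
cat > fit.py <<'E'
import numpy as np
from scipy.optimize import least_squares
D=[(.0635,98.36,4.55,6),(.0635,97.03,7.23,8),(.0635,95.78,10.32,16),(.012,96.1,4.86,10),(.012,92.35,8.87,16)]
def run(D,a,ds=0):
    def f(p):
        k0,b=p;o=[]
        for s,z,F,n in D:
            k=k0+3.3*((45+(s+ds)*1e3)/160)**2
            Fm=k*160**2/a**2*(100+b-z)
            o.append((Fm-F)/(.5/np.sqrt(n)))
        return o
    q=least_squares(f,[.7,.3]); k0,b=q.x
    d=160*np.sqrt(max(1.25*(160/a)**1*1-k0,1e-3)/3.3)  # 10N at a giving 8mm at mid: K th=10a, 160th=8 -> k=1.25*a/160
    d=160*np.sqrt(max(1.25*a/160-k0,1e-3)/3.3)
    print(a,ds,'k0 %.3f b %.3f cost %.2f give_last %.2f s_target %.4f'%(k0,b,q.cost,10*a/160/(k0+3.3*((45+(D[-1][0]+ds)*1e3)/160)**2),(d-45)/1e3), np.round(q.fun,1))
if __name__=='__main__':
    for a in (151,155,160): 
        for ds in (-.002,0,.002): run(D,a,ds)
E
python3 fit.py
```

```text
151 -0.002 k0 0.618 b 0.212 cost 2.16 give_last 9.36 s_target 0.0210 [-1.1  1.1  0.3 -1.3  0.2]
151 0 k0 0.596 b 0.159 cost 2.85 give_last 9.30 s_target 0.0223 [-1.4  1.1  0.6 -1.5  0.2]
151 0.002 k0 0.572 b 0.107 cost 3.74 give_last 9.25 s_target 0.0237 [-1.7  1.   0.8 -1.7  0.2]
155 -0.002 k0 0.658 b 0.328 cost 1.41 give_last 9.25 s_target 0.0205 [-0.5  1.2 -0.4 -0.9  0.3]
155 0 k0 0.636 b 0.274 cost 1.64 give_last 9.19 s_target 0.0218 [-0.8  1.2 -0.1 -1.1  0.3]
155 0.002 k0 0.612 b 0.221 cost 2.07 give_last 9.13 s_target 0.0231 [-1.1  1.2  0.2 -1.3  0.2]
160 -0.002 k0 0.708 b 0.473 cost 1.68 give_last 9.11 s_target 0.0199 [ 0.2  1.4 -1.1 -0.4  0.4]
160 0 k0 0.686 b 0.417 cost 1.43 give_last 9.05 s_target 0.0211 [-0.1  1.3 -0.8 -0.6  0.3]
160 0.002 k0 0.663 b 0.363 cost 1.36 give_last 8.99 s_target 0.0225 [-0.3  1.3 -0.5 -0.8  0.3]
```

All variants of the fit put the target at s ≈ 0.0215, so the slider goes back out by about 9.5 mm.

>>> carry_out --pt "0 0 -0.01 0 0 0" --pt "0 0 -0.04 0 0 0" --pt "0 0 -0.075 0 0 0" --pt "-0.03 -0.001 -0.083 0 0 0" --pt "-0.065 -0.001 -0.083 0 0 0" --pt "-0.095 -0.001 -0.083 0 0 0" --pt "-0.103 -0.001 -0.083 0 0 0" --pt "-0.103 -0.001 -0.083 0 0 0" --pt "-0.103 -0.001 -0.083 0 0 0" --fingers 100

```text
clock: 16.65
tool_pos: [0.495, 0.0402, 0.1748]
eef_rot: [0.634, 0.774, 0.0, -0.001]
contact_force: [0.6, 0.0, 1.1]
opening: 0.608
```

```bash
python3 - <<'E'
from h import *
r.snapshot('side');r.snapshot('side')
s=st();print(sl(s['tool_pos']),s['opening']*88)
p=r.snapshot('wrist'); save(p,'wrist8')
E
```

```text
t 16.75 tcp [0.495  0.0407 0.1748] q [ 6.331e-01  7.741e-01  2.000e-04 -6.000e-04] F [-0.52  0.58 -1.01] M [-0.04  0.1   0.02] op 0.61
[ 0.0642 -0.0022] 53.64702633396339
```

View pics/wrist8.png

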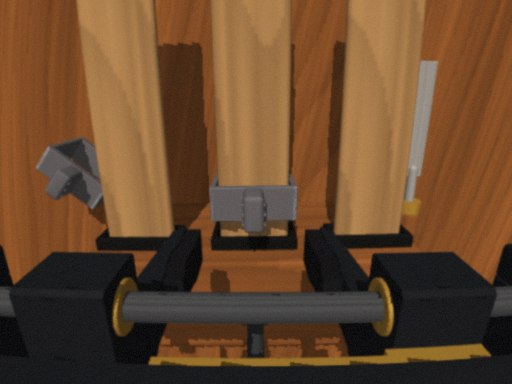

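The slider is in the same place, with the ridge at (254,208) between the fingers. I'll go down and pinch.

>>> carry_out --pt "-0.001 0 0.02 0 0 0" --pt "-0.001 0 0.045 0 0 0" --pt "-0.001 0 0.057 0 0 0" --pt "-0.001 0 0.0595 0 0 0" --pt "-0.001 0 0.0595 0 0 0"

```text
clock: 17.3
tool_pos: [0.4955, 0.0383, 0.1155]
eef_rot: [0.634, 0.773, -0.0, -0.0]
contact_force: [0.3, -0.2, 0.5]
opening: 0.606
```

>>> carry_out --pt "0 0 0 0 0 0" --pt "0 0 0 0 0 0" --pt "0 0 0 0 0 0" --pt "0 0 0 0 0 0" --pt "0 0 0 0 0 0" --pt "0 0 0 0 0 0" --fingers 255 --grip_force 15

```text
clock: 17.9
tool_pos: [0.4961, 0.0379, 0.1157]
eef_rot: [0.634, 0.773, 0.001, 0.0]
contact_force: [0.8, 0.2, 0.7]
opening: 0.157
```

```bash
python3 - <<'E'
from h import *
s=st();print(sl(s['tool_pos']),s['opening']*88)
E
```

```text
t 17.9 tcp [0.4961 0.0379 0.1157] q [6.340e-01 7.733e-01 5.000e-04 4.000e-04] F [0.78 0.24 0.68] M [-0.06 -0.07  0.19] op 0.157
[ 0.0612 -0.0016] 13.839707894190493
```

>>> carry_out --pt "0.002 0 0 0 0 0" --pt "0.004 0 0 0 0 0" --pt "0.006 0 0 0 0 0" --pt "0.008 0 0 0 0 0" --pt "0.0095 0 0 0 0 0" --pt "0.0095 0 0 0 0 0" --pt "0.0095 0 0 0 0 0"

```text
clock: 18.6
tool_pos: [0.494, 0.0475, 0.1157]
eef_rot: [0.634, 0.773, 0.0, 0.0]
contact_force: [2.2, -3.6, 4.1]
opening: 0.16
```

```bash
python3 - <<'E'
from h import *
s=st();print(sl(s['tool_pos']),s['opening']*88)
E
```

```text
t 18.6 tcp [0.494  0.0475 0.1157] q [6.340e-01 7.733e-01 5.000e-04 1.000e-04] F [ 2.17 -3.58  4.1 ] M [-0.63 -0.42  0.12] op 0.16
[ 0.071  -0.0018] 14.062041927337729
```

The shift was 9.8 mm. I'll release, rise and look.

>>> carry_out --pt "0 0 0 0 0 0" --pt "0 0 0 0 0 0" --pt "0 0 0 0 0 0" --pt "0 0 0 0 0 0" --pt "0 0 -0.01 0 0 0" --pt "0 0 -0.035 0 0 0" --pt "0 0 -0.06 0 0 0" --pt "0 0 -0.06 0 0 0" --pt "0 0 -0.06 0 0 0" --fingers 120

```text
clock: 19.5
tool_pos: [0.4939, 0.0472, 0.1762]
eef_rot: [0.634, 0.773, 0.001, 0.0]
contact_force: [0.5, 0.2, -0.1]
opening: 0.532
```

```bash
python3 - <<'E'
from h import *
r.snapshot('side')
s=st();print(sl(s['tool_pos']),s['opening']*88)
p=r.snapshot('wrist'); save(p,'wrist9')
E
```

```text
t 19.55 tcp [0.4933 0.0472 0.1755] q [ 6.342e-01  7.732e-01 -1.000e-04 -2.000e-04] F [-0.17 -0.49 -0.24] M [-0.06  0.1  -0.04] op 0.528
[ 0.0708 -0.0025] 46.461175538024314
```

View pics/wrist9.png

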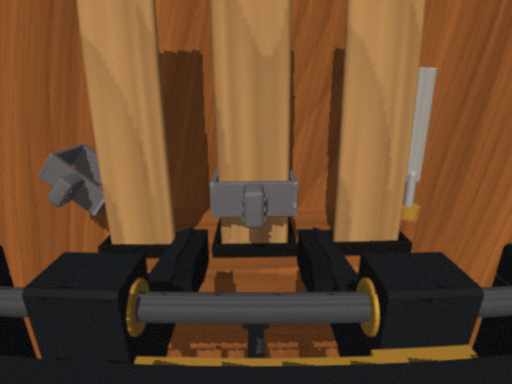

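The slider moved out: the holder's gap below it has grown by about 9 px. Next is the check press.

>>> carry_out --pt "0.03 0.001 0 0 0 0" --pt "0.065 0.001 0 0 0 0" --pt "0.09 0.001 0 0 0 0" --pt "0.094 0.001 0.005 0 0 0" --pt "0.094 0.001 0.03 0 0 0" --pt "0.094 0.001 0.055 0 0 0" --pt "0.094 0.001 0.069 0 0 0" --pt "0.094 0.001 0.072 0 0 0" --pt "0.094 0.001 0.072 0 0 0" --pt "0.094 0.001 0.072 0 0 0" --fingers 255 --grip_force 20

```text
clock: 20.6
tool_pos: [0.4766, 0.139, 0.1038]
eef_rot: [0.635, 0.773, 0.0, 0.0]
contact_force: [0.7, 0.4, -0.2]
opening: 0.004
```

```bash
python3 - <<'E'
from h import *
avg(4);s=st();print(sl(s['tool_pos']))
E
```

```text
t 20.8 F [0.11 0.3  0.4 ] sd [0.36 0.39 0.46] P [0.47673 0.13927 0.10407] sdz 0.00014 Fz [-0.2  0.6  1.   0.2]
t 20.8 tcp [0.4767 0.1395 0.1041] q [6.343e-01 7.731e-01 6.000e-04 3.000e-04] F [ 0.08  0.17 -0.42] M [-0.1   0.04 -0.01] op 0.001
[ 0.1647 -0.0009]
```

>>> carry_out --pt "0 0 0.002 0 0 0" --pt "0 0 0.004 0 0 0" --pt "0 0 0.006 0 0 0" --pt "0 0 0.007 0 0 0" --pt "0 0 0.008 0 0 0" --pt "0 0 0.008 0 0 0" --pt "0 0 0.008 0 0 0"

```text
clock: 21.5
tool_pos: [0.4765, 0.1398, 0.0958]
eef_rot: [0.634, 0.773, 0.0, 0.0]
contact_force: [-1.1, 0.5, 6.3]
opening: 0.007
```

```bash
python3 - <<'E'
from h import *
avg(12)
E
```

```text
t 22.1 F [-0.5   0.47  5.73] sd [0.5  0.48 0.56] P [0.47648 0.13979 0.09582] sdz 2e-05 Fz [6.3 5.2 5.4 5.1 5.9 6.  6.  5.3 5.6 5.3 7.1 5.4]
```

>>> carry_out --pt "0 0 0.001 0 0 0" --pt "0 0 0.002 0 0 0" --pt "0 0 0.003 0 0 0" --pt "0 0 0.0034 0 0 0" --pt "0 0 0.0034 0 0 0"

```text
clock: 22.6
tool_pos: [0.4765, 0.1398, 0.0927]
eef_rot: [0.634, 0.773, 0.001, 0.0]
contact_force: [-0.9, 0.6, 10.0]
opening: 0.005
```

```bash
python3 - <<'E'
from h import *
avg(20)
E
```

```text
t 23.6 F [-0.99  0.74  9.7 ] sd [0.39 0.49 0.51] P [0.47649 0.13984 0.09276] sdz 2e-05 Fz [10.   9.6 10.   9.7  8.4  9.8 10.1 10.2  9.8  9.3  9.1 10.4 10.2  9.7
 10.4  9.4  9.9  9.5  9.5  8.9]
```

```bash
python3 - <<'E'
from fit import *
D2=D+[(.0217,95.82,5.73,12),(.0217,92.76,9.70,20)]
for a in (151,155,160):
    for ds in (-.002,0,.002): run(D2,a,ds)
E
```

```text
151 -0.002 k0 0.619 b 0.211 cost 2.17 give_last 8.14 s_target 0.0209 [-1.1  1.2  0.3 -1.3  0.3 -0.1 -0. ]
151 0 k0 0.595 b 0.161 cost 2.88 give_last 8.08 s_target 0.0223 [-1.4  1.1  0.6 -1.5  0.2 -0.2  0.1]
151 0.002 k0 0.570 b 0.113 cost 3.84 give_last 8.01 s_target 0.0238 [-1.6  1.1  0.9 -1.7  0.1 -0.4  0.2]
155 -0.002 k0 0.661 b 0.322 cost 1.47 give_last 8.07 s_target 0.0203 [-0.5  1.2 -0.4 -0.8  0.4  0.2 -0.2]
155 0 k0 0.637 b 0.271 cost 1.65 give_last 8.00 s_target 0.0217 [-0.8  1.2 -0.1 -1.1  0.3  0.1 -0.1]
155 0.002 k0 0.612 b 0.222 cost 2.07 give_last 7.94 s_target 0.0232 [-1.   1.2  0.2 -1.3  0.2 -0.   0. ]
160 -0.002 k0 0.713 b 0.459 cost 2.00 give_last 7.98 s_target 0.0195 [ 0.1  1.3 -1.1 -0.3  0.6  0.6 -0.5]
160 0 k0 0.690 b 0.407 cost 1.61 give_last 7.92 s_target 0.0209 [-0.2  1.3 -0.8 -0.5  0.5  0.5 -0.3]
160 0.002 k0 0.665 b 0.357 cost 1.44 give_last 7.85 s_target 0.0223 [-0.4  1.2 -0.6 -0.7  0.4  0.3 -0.2]
```

Every variant of the fit gives 7.9–8.1 mm at 10 N. I'll press a touch further to centre on 10 N and hold.

>>> carry_out --pt "0 0 0.0002 0 0 0" --pt "0 0 0.0002 0 0 0" --pt "0 0 0.0002 0 0 0" --pt "0 0 0.0002 0 0 0" --pt "0 0 0.0002 0 0 0" --pt "0 0 0.0002 0 0 0"

```text
clock: 24.2
tool_pos: [0.4765, 0.1399, 0.0926]
eef_rot: [0.634, 0.773, 0.001, 0.0]
contact_force: [-1.6, 0.7, 10.1]
opening: 0.002
```

```bash
python3 - <<'E'
from h import *
p=avg(20); save(p,'side10')
for l in ['slat_mid','slider_fin']:
    print(l,[(np.round(d['xyz'],4),round(d['p'],2)) for d in r.spot_point(p,l)[:2]])
E
```

```text
t 25.2 F [-1.22  0.65  9.88] sd [0.42 0.37 0.35] P [0.47648 0.13984 0.0926 ] sdz 1e-05 Fz [10.1 10.1  9.2  9.5 10.   9.8 10.4  9.2 10.   9.9  9.8 10.   9.5 10.6
 10.2 10.1  9.8 10.  10.1  9.4]
slat_mid [(array([0.4755, 0.1439, 0.0918]), 0.77), (array([ 0.6352, -0.4708, -0.0021]), 0.32)]
slider_fin [(array([0.4927, 0.0476, 0.1206]), 0.45), (array([0.373 , 0.4679, 0.0006]), 0.22)]
```

The press held at 9.9 N, and the side camera puts slat_mid at 0.0918. I'll let go gently and rise clear.

>>> carry_out --pt "0 0 -0.003 0 0 0" --pt "0 0 -0.006 0 0 0" --pt "0 0 -0.009 0 0 0" --pt "0 0 -0.02 0 0 0" --pt "0 0 -0.045 0 0 0" --pt "0 0 -0.075 0 0 0" --pt "0 0 -0.1 0 0 0" --pt "0 0 -0.11 0 0 0" --pt "0 0 -0.11 0 0 0" --pt "0 0 -0.11 0 0 0" --pt "0 0 -0.11 0 0 0"

```text
clock: 26.4
tool_pos: [0.4754, 0.1393, 0.2007]
eef_rot: [0.634, 0.773, -0.001, -0.001]
contact_force: [0.8, 0.5, 0.4]
opening: -0.0
```

```bash
python3 - <<'E'
from h import *
p=r.snapshot('side'); save(p,'side11')
for l in ['slat_mid','slider_fin','slat_root']:
    print(l,[(np.round(d['xyz'],4),round(d['p'],2)) for d in r.spot_point(p,l)[:2]])
p=r.snapshot('scene'); save(p,'scene11')
for l in ['slat_mid','slider_fin','slat_root']:
    print(l,[(np.round(d['xyz'],4),round(d['p'],2)) for d in r.spot_point(p,l)[:2]])
st()
E
```

```text
slat_mid [(array([0.4756, 0.1425, 0.1018]), 0.58)]
slider_fin [(array([0.4935, 0.0469, 0.1204]), 0.6), (array([0.4709, 0.1416, 0.1006]), 0.23)]
slat_root [(array([0.5026, 0.0132, 0.0993]), 0.69), (array([0.4962, 0.0453, 0.123 ]), 0.4)]
slat_mid [(array([0.4752, 0.1445, 0.1002]), 0.66)]
slider_fin [(array([0.4919, 0.0478, 0.1194]), 0.65)]
slat_root [(array([0.5012, 0.0121, 0.1   ]), 0.96)]
t 26.8 tcp [0.4762 0.1395 0.2017] q [ 6.342e-01  7.731e-01 -1.000e-04 -1.000e-04] F [-0.32 -1.15  0.03] M [-0.03  0.08 -0.06] op 0.008
```

View pics/scene11.png

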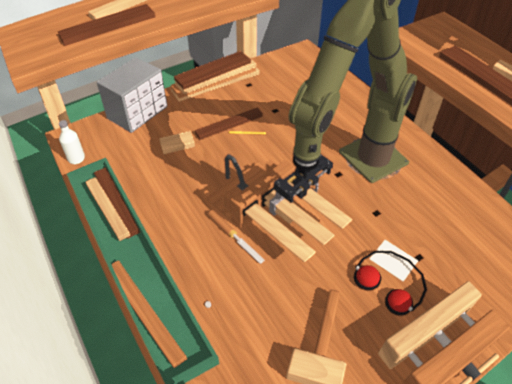

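The picture shows the arm clear above the slats at about (305,180). The slider is close to the rail at (278,200), and the chisel, mallet, ear defenders and batten look where they were. I'll hand it in.

```bash
python3 -c "
from plant import r
print(r.finish_job())"
```

```text
the job is handed in; nothing more can be done
None
```

I set the slider so that 10 N at mid-span makes the slat give about 8 mm, and handed the job in at about 27 s. No verdict is reported.

- **First press:** at 10.3 N the slat gave about 4.5 mm.
- **Slider:** I moved it from about s = 0.0635 to about 0.012. A press there suggested 9 to 9.4 mm at 10 N, too soft, so I moved it back out to about 0.0217.
- **Check press:** about 9.9 N, held for more than 1 s. A fit over all the presses gives 7.9–8.1 mm at 10 N. The side camera agreed, putting `slat_mid` at 0.0918 m.
- **After letting go:** the cameras put `slat_mid` at 0.100–0.102 m, so the slat is back at rest. The arm is about 100 mm above it, touching nothing. The highest averaged load was 10.3 N and the highest single reading 10.9 N.
- **Uncertainties:** the force readings scatter by about 0.5 N. Contact height read 0.2–0.4 mm above nominal, which the fit takes into account. The wrist camera put the slat's middle up to 9 mm away in x from the fixed cameras; I used the fixed cameras.
- **Other things on the bench:** they looked unmoved in the last scene picture, which I judged by eye only. The arm hid the spare slider from that camera, but the earlier wrist pictures showed it beside the seat.

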